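# Reset the thickness ring of a leather skiver

### The arm

A 6-joint arm with a two-finger parallel gripper is mounted at the origin on the work surface. World frame = base frame: x ahead of the robot, y to its left, z up, the work surface at z = 0. Lengths are in m, angles in rad, forces in N, time in s.
With the tool pointing down it reaches from about 0.15 to 0.775 m from the base axis. Payload 6.1 kg.
Tool frame: the origin (TCP) lies on the centre line of the jaws, within the pads' length; the fingertips stand ahead of it and the grasp point (between the pads) is the TCP (arm.tip_reach is the x of the fingertips in the tool frame, in m); x points along the fingers, z is the direction in which the jaws open and shut, and the axes are right-handed (so a half turn about x gives the same grasp; the last joint's range is limited). The gripper opens to 85 mm and grips with 20 to 120 N. Pads are 22 mm wide; open, the fingers measure 114 mm over their backs; the gripper's body (76 mm by 85 mm) begins 54 mm behind the grasp point. The pads swing forward as they close: fully open they stand 13 mm farther back than shut.
Start: joints at [-1.275, 0.126, -0.04, 1.405, 0, 1.571], TCP at [0.153, -0.502, 0.25] pointing down, gripper open.
Joint ranges: [-2.72, 2.72], [-0.95, 1.95], [-1.27, 1.35], [-1.78, 2.02], [-1.46, 1.47], [-3.14, 3.14]. Speed limits (rad/s): [2.39, 2.39, 3.01, 3.14, 3.14, 3.14].

### API

Orientations are given as a rotation vector (axis times angle).
In Python, from workcell import status, snapshot, arm gives the robot as it stands.
- The arm moves only by the shell command python3 -m jog 'ROWS'. ROWS is a JSON object of lists of equal length, an entry for each row: "turn": the turn, a rotation vector about the world's x, y, z in degrees, a list of three; "dp": the shift along the world's x, y, z in cm, a list of three; "gripper": the finger opening in cm, from 0 to 8.54. In form: {"turn": [[wx, wy, wz], ...], "dp": [[dx, dy, dz], ...], "gripper": [gripper, ...]}. A call has 1 to 12 rows; each row is the pose to reach, as a shift and turn from the pose commanded when the call began; what a row does not reach only later rows make up. A row lasts 1/8 s, in which the tool goes at most 62.5 mm and 10.7 degrees, less where a joint would pass 70% of its speed; a pose out of reach is approached as far as the arm can. A call with a gripper value outside its range is refused whole. The fingers move at their own pace and stop on an object; the grip force is fixed at half the most. Time passes only in rows, so rows that repeat a pose let the fingers close. It gives the time, the measured TCP pose, the force and the opening at its end, in the units of the state.
- status.sense(): the state, without advancing time (a new reading comes with each control period).
- snapshot(name): name is "side" or "top" or "wrist"; returns a dict with "image" (480x640x3 uint8, blue, green, red), "fovy" (degrees; the focal length in pixels is half the picture's height over the tangent of half this angle, whatever the lens; pixels are square), "cx", "cy" (the principal point, pixels), "k1" (the pictures are not rectified: a ray, as slopes to the right and down, at radius r is drawn at 1 + k1 r^2 times it, then the intrinsics apply), "world_to_cam" (4x4, takes a point from world to camera coordinates). Camera axes: x right, y up, looking along -z (the intrinsics and any distortion apply to the point x, -y, -z); pixel columns grow to the right and rows downward; lengths in m; the calibration is good to about 2 mm. A picture is of the moment at which its call begins. There is no depth.
- arm.close_job(): hands the job in, once; it reports no verdict.
The state is a dict: "time": time; "qpos": joint angles; "joint_vel": joint speeds; "joint_torque": joint torques, N m; "ee_pos": TCP position; "tcp_rot": TCP orientation; "contact_force": force on the tool from outside, world axes, zero at the start; "ft_torque": the same for the moment, N m; "gripper_width": opening from 0.0 (shut) to 1.0 (fully open).
Only numpy, scipy, OpenCV 4.12 (cv2) and the standard library are available. Lean on these libraries where they do the work, as an engineer would, in place of code of your own. Each camera call takes 0.05 s, during which the arm holds its last target.

### The job

Reset the thickness ring of the bench skiver by pushing with the fingertips only, gripping and lifting nothing: first swing the short locking lever all the way over to its free stop (towards the robot), then gently push the long ring lever round until the ring's pointer stands on the long mark of the scale, and finally swing the locking lever back all the way to its locked stop, leaving the pointer on the mark. Do not turn the ring while it is locked, never shove or squeeze either lever hard, and leave the other things on the table where they are.

Things in the scene. Friction and masses are not known exactly. Their poses are not given: they have to be found in the camera images.
- skiver: the skiver: a low grey casting fixed to the table, base plate 205 x 330 mm, 20 high, a black roller across its far side (top at 56 mm). Origin: on the table under the ring's axis. Its x axis points from the ring to the roller (away from the robot, turned up to 0.35 rad), y to its left, z up
- ring_axis (a point): point on the ring's vertical axis, 58 mm above the table, the mid-height of its lever. The steel ring is 104 mm in diameter, top at 64 mm, with a hub 60 mm wide up to 72 mm. Below it lies the round aluminium scale collar, 196 mm in diameter, top at 34 mm
- ring_lever (a point): middle of the free part of the ring lever, 95 mm from the ring's axis, mid-height (58 mm up). The lever is a dark flat-sided bar that sticks out from the ring on the robot's side to 122 mm from the axis, 12 mm wide, from 48 to 68 mm above the table, with a thin 12 mm post at its end up to 78 mm; there is free space on both sides of it. About 2 to 3 N here turns it and it stays where it is left
- ring (a joint): angle of the ring, rad: 0 with its lever along the skiver's -x axis, growing counter-clockwise seen from above; stops at -0.7 and 0.85. It starts clockwise of the long mark (at -0.55 to -0.2)
- pointer (a point): tip of the ring's pointer, a short dark needle opposite the lever, just above the scale, 86 mm from the ring's axis, 38 mm above the table. It turns with the ring
- mark (a point): the long mark of the scale: a radial black line 28 x 5 mm on the fixed collar; this point on it is 86 mm from the ring's axis, 34 mm above the table. The other marks, 13 mm apart, are 8 mm long and thin. The mark stands at a different angle every time, 0 to 0.6 rad counter-clockwise of the skiver's x axis
- lock_axis (a point): point on the vertical pivot of the locking lever, 55 mm above the table, on the ring's left as seen from the robot; hub 28 mm in diameter, top at 68 mm
- lock_lever (a point): point on the locking lever 55 mm from its pivot, mid-height (55 mm up). The lever is a dark bar 12 mm wide, from 45 to 65 mm above the table, reaching 76 mm from the pivot; free space on both sides. About 2 to 3 N here swings it and it stays where it is left
- lock (a joint): angle of the locking lever, rad: 0 at the locked stop (lever points to the skiver's left and away from the robot, 50 degrees counter-clockwise of the skiver's x axis), growing counter-clockwise seen from above to 1.4 at the free stop (lever points left and towards the robot). The lock is free above 1.2, locked below 0.7. It does not itself resist the ring
- weight: bystander, to be left alone: brass pattern weight, a squat pawn, 48 diameter, 50 high (mm)
- awl: bystander, to be left alone: awl lying down, wooden handle, 150 long (mm)
- mallet: bystander, to be left alone: hammer lying down, wooden handle, 240 long (mm)
- jar: bystander, to be left alone: amber glass jar with steel cap, 64 diameter, 75 high (mm)
- die: bystander, to be left alone: round steel cutting die, an open ring 60 diameter, 25 high (mm)
- shears: bystander, to be left alone: large shears lying shut, about 260 long, black bows; origin at their rivet (mm)

How it is judged:
On the way, in this order (a step that is already met when the one before it is completed fails the run):
1. the locking lever is swung to its free stop (value of joint lock above 1.2 rad), for 0.1 s.
2. the ring is pushed until its pointer rests on the long mark, the lock still free (horizontal distance between pointer and mark below 0.005 m and value of joint lock above 1 rad), for 0.3 s.
3. the locking lever is swung back to its locked stop, the pointer still on the mark (horizontal distance between pointer and mark below 0.005 m and value of joint lock below 0.15 rad), for 0.1 s.
At the end, for the whole second after the job is handed in: the pointer's tip is within 5 mm of the long mark and still, and the locking lever is within 0.15 rad of its locked stop (all of step 3 and velocity of joint ring between -0.05 and 0.05 rad/s); the robot touches nothing.
It fails at once if the ring is turned (faster than 0.15 rad/s) while the locking lever is locked (below 0.7 rad) (value of joint lock below 0.7 rad and (velocity of joint ring above 0.15 rad/s or velocity of joint ring below -0.15 rad/s)).
It fails at once if a lever is shoved or squeezed with more than 40 N (contact force between any of the arm, the fingers and skiver above 40 N).
It fails at once if a bystander is moved more than 20 mm or lifted (distance of any of weight, awl, mallet, jar, die, shears from where it was at the start of the episode above 0.02 m).
It also fails if it takes over 67 s, if anything falls off the work surface, if the arm or the gripper's body presses on something with over 40 N, if the wrist force passes 120 N, or if a joint passes its speed limit or range.

## Working session

There is one attempt and no reset: what is moved stays moved. The work goes in short steps, Python scripts to look and compute and a shell command to move; the robot and the scene stay as the last step left them, time stands still between calls to the robot, and variables do not carry over. Pictures are saved under pics/ and viewed, and the job is handed in when it is done.

```bash
ls; mkdir -p pics
cat > h.py <<'E'
import numpy as np, cv2
from workcell import status, snapshot, arm
def snap(name,fn):
    s=snapshot(name); cv2.imwrite('pics/'+fn,s['image']); np.save('pics/'+fn+'.npy',s,allow_pickle=True); return s
def load(fn): return np.load('pics/'+fn+'.npy',allow_pickle=True).item()
def K(s):
    f=240/np.tan(np.radians(s['fovy'])/2); return np.array([[f,0,s['cx']],[0,f,s['cy']],[0,0,1.]])
def D(s): return np.array([s['k1'],0,0,0,0.])
def ray(s,px):
    u=cv2.undistortPoints(np.array(px,float).reshape(-1,1,2),K(s),D(s)).reshape(-1,2)
    T=np.array(s['world_to_cam']);R=T[:3,:3];t=T[:3,3]
    d=np.c_[u[:,0],-u[:,1],-np.ones(len(u))]@R
    return -R.T@t,d
def onz(s,px,z):
    o,d=ray(s,px); return o+d*((z-o[2])/d[:,2])[:,None]
def proj(s,P):
    P=np.array(P,float).reshape(-1,3);T=np.array(s['world_to_cam']);c=P@T[:3,:3].T+T[:3,3]
    q=c*[1,-1,-1]
    return cv2.projectPoints(q.reshape(-1,1,3),np.zeros(3),np.zeros(3),K(s),D(s))[0].reshape(-1,2)
E
python3 - <<'E'
from h import *
for n in ['top','side']:
    s=snap(n,n+'0.png'); print(n,s['fovy'],s['cx'],s['cy'],s['k1'],np.round(s['world_to_cam'],3).tolist())
print(status.sense(), arm.tip_reach)
E
```

```text
pics
top 55.98945112433464 330.54288614381494 235.16920992174383 0.038989458053975315 [[-0.021, -1.0, 0.004, -0.035], [0.992, -0.02, 0.121, -0.591], [-0.121, 0.007, 0.993, -1.019], [0.0, 0.0, 0.0, 1.0]]
side 50.398242844883995 317.66417861051906 246.05264834707148 -0.10661965751197586 [[0.987, -0.159, 0.002, -0.575], [0.076, 0.481, 0.873, -0.073], [-0.14, -0.862, 0.487, -1.022], [0.0, 0.0, 0.0, 1.0]]
{'time': 0.1, 'qpos': array([-1.27500004e+00,  1.26323442e-01, -4.04878008e-02,  1.40538148e+00,
       -1.49287437e-05,  1.57079654e+00]), 'joint_vel': array([-0.00017003, -0.00077259,  0.00059776,  0.00091806,  0.00043577,
       -0.0025749 ]), 'joint_torque': array([ 7.84844033e-04, -4.36904669e+01,  3.53605986e+01,  1.37286092e-02,
       -1.88840721e-05,  1.40654635e-07]), 'ee_pos': array([ 0.15293954, -0.50188927,  0.24961313]), 'tcp_rot': array([ 0.98943565,  1.33589492, -0.98807488]), 'contact_force': array([-0.11983164,  0.50843762,  0.19285215]), 'ft_torque': array([ 0.005078  ,  0.00736204, -0.0183245 ]), 'gripper_width': 1.0030000648628183} 0.019
```

View pics/top0.png

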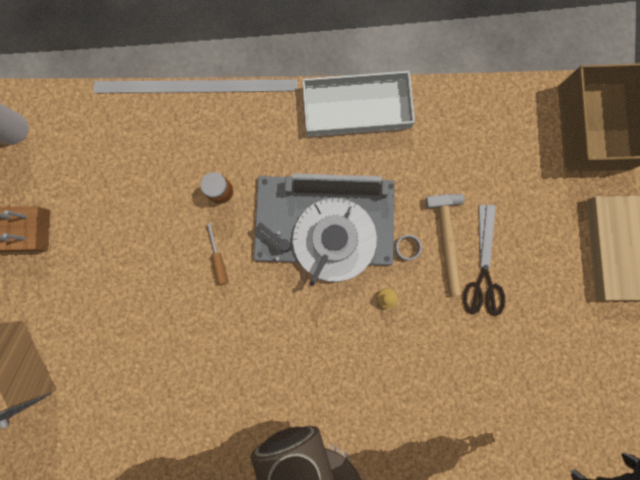

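View pics/side0.png

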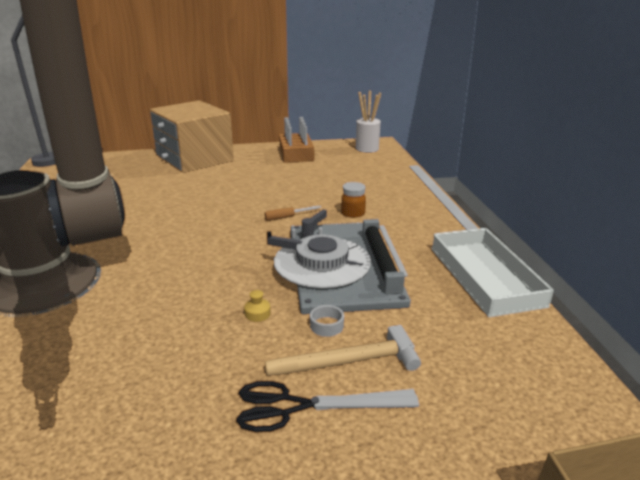

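The skiver is near pixel (330,230) in the top view. The ring lever ends near (318,283), the pointer is near (348,212), and the long mark is near (319,208). The lock lever points up-left from its hub, from about (283,245) to (262,230). Next I enlarge this area and measure it.

Run:
```python
from h import *
s=load('top0.png')
c=s['image'][165:300,240:410]
cv2.imwrite('pics/top0z.png',cv2.resize(c,None,fx=4.4,fy=4.4,interpolation=cv2.INTER_CUBIC))
g=cv2.cvtColor(s['image'],cv2.COLOR_BGR2HSV)
# collar: bright, unsaturated
m=((g[...,1]<40)&(g[...,2]>150)).astype(np.uint8)*255
m[:165]=0;m[300:]=0;m[:,:285]=0;m[:,385:]=0
cs,_=cv2.findContours(m,cv2.RETR_EXTERNAL,cv2.CHAIN_APPROX_NONE)
p=np.vstack([q for q in cs if len(q)>20])
h=cv2.convexHull(p)
w=onz(s,h.reshape(-1,2),.034)[:,:2]
(cx,cy),r=cv2.minEnclosingCircle(w.astype(np.float32)); print('collar mec',cx,cy,r)
print(cv2.fitEllipse(w.astype(np.float32)))
```

```text
collar mec 0.6298707723617554 -0.058741699904203415 0.14590218663215637
((0.6387356519699097, -0.060240913182497025), (0.23639775812625885, 0.3073107898235321), 86.91714477539062)
```

View pics/top0z.png

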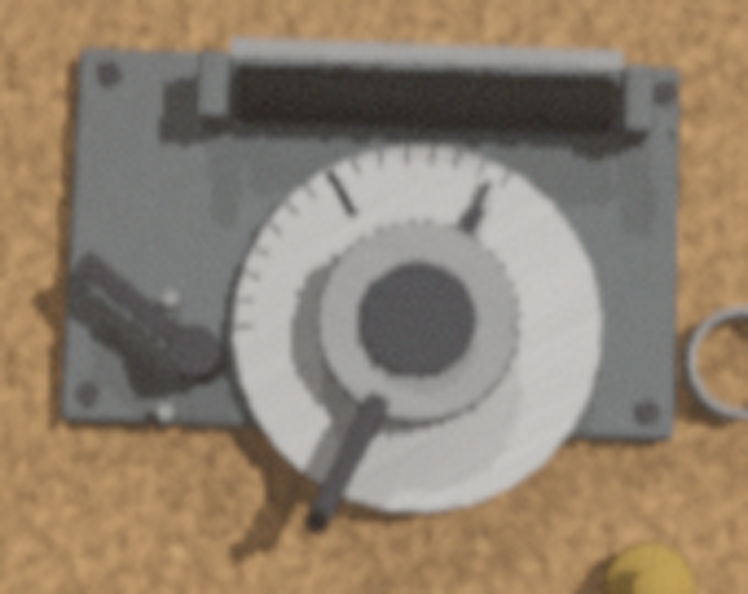

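The zoom shows the collar spanning x 232–604 and y 143–513, with its centre near (418,328). The long mark runs from (333,175) to (353,214) and the pointer tip is near (486,185). The ring lever's end post is near (317,520), the lock hub near (192,352), and the lock lever tip near (85,268).

```bash
cat > m.py <<'E'
from h import *
s=load('top0.png')
def Z(pts,z): return onz(s,(np.array(pts,float)+.5)/4.4-.5+[240,165],z)[:,:2]
E
python3 - <<'E'
from m import *
L,R,T,B=Z([[232,328],[604,328],[418,143],[418,513]],.034)
print('collar',L,R,T,B); 
c=np.array([(T[0]+B[0])/2,(L[1]+R[1])/2]); print('c',c,'diam',np.linalg.norm(L-R),np.linalg.norm(T-B))
hub=Z([[358,320],[477,320],[417,261],[417,380]],.072); print('hub c',hub.mean(0),np.linalg.norm(hub[0]-hub[1]))
rg=Z([[320,320],[519,320],[417,220],[417,421]],.064); print('ring c',rg.mean(0),np.linalg.norm(rg[0]-rg[1]))
c=(c+hub.mean(0)+rg.mean(0))/3
pt=Z([[486,185]],.038)[0]; mk=Z([[333,175],[353,214]],.034); post=Z([[317,521]],.078)[0]
pl=Z([[80,50],[678,70],[668,438],[64,420]],.02); print('plate',pl, [np.linalg.norm(pl[i]-pl[(i+1)%4]) for i in range(4)])
yx=(pl[0]-pl[1])+(pl[3]-pl[2]); xa=np.arctan2(-yx[0],yx[1])
xx=(pl[0]-pl[3])+(pl[1]-pl[2]); print('skiver yaw',xa,np.arctan2(xx[1],xx[0]))
a=lambda v:np.arctan2(v[1],v[0])
print('c',c); print('pointer',pt,np.linalg.norm(pt-c),a(pt-c)); print('mark',mk,[ (np.linalg.norm(q-c),a(q-c)) for q in mk], a(mk[0]-mk[1]))
print('post',post,np.linalg.norm(post-c),a(c-post))
lh=Z([[192,352]],.068)[0]; lt=Z([[85,268]],.065)[0]; print('lock',lh,lt,np.linalg.norm(lt-lh),a(lt-lh))
E
```

```text
collar [0.58233807 0.04214941] [ 0.57832415 -0.15542112] [ 0.68034969 -0.05879348] [ 0.48257747 -0.05446538]
c [ 0.58146358 -0.05663585] diam 0.19761130127287718 0.19781957290945207
hub c [ 0.58008879 -0.0557252 ] 0.06097279682188379
ring c [ 0.58112112 -0.05636747] 0.10276403665256502
plate [[ 0.73854855  0.12454301]
 [ 0.72095509 -0.20204011]
 [ 0.52003128 -0.18916548]
 [ 0.53630198  0.13341558]] [np.float64(0.3270566719337009), np.float64(0.2013358719592527), np.float64(0.32299113562715404), np.float64(0.2024410932726886)]
skiver yaw -0.05211853061270323 -0.053888236670474404
c [ 0.58089116 -0.05624284]
pointer [ 0.65597105 -0.0945311 ] 0.08427918102096013 -0.4715892877356556
mark [[ 0.66380034 -0.01284101]
 [ 0.64240004 -0.02318005]] [(np.float64(0.09358232337624858), np.float64(0.4822597326355741)), (np.float64(0.06983187381434972), np.float64(0.49321799316697573))] 0.45005735246935835
post [ 0.47875987 -0.00301622] 0.1151688885211297 -0.48043099964250136
lock [0.56645554 0.06009655] [0.61151957 0.11523591] 0.0712117662483621 0.8856101198324018
```

```bash
python3 - <<'E'
from h import *
from scipy.spatial.transform import Rotation as R
print(R.from_rotvec(status.sense()['tcp_rot']).as_matrix().round(3))
s=load('top0.png')
for n,p,z in [('weight',(388,299),.04),('jar',(214,185),.075),('awl',(220,272),.01),('die',(408,247),.025)]: print(n,onz(s,[p],z)[0])
E
python3 -m jog '{"turn":[[0,0,0],[0,0,0],[0,0,0],[0,0,0]],"dp":[[6,4,0],[12,8,0],[16,12,0],[20,16,0]],"gripper":[0,0,0,0]}'
python3 -c "
from h import *
print(status.sense())"
```

```text
[[-0.     0.957  0.292]
 [ 0.001  0.292 -0.957]
 [-1.    -0.    -0.001]]
weight [ 0.43957599 -0.17548832  0.04      ]
jar [0.70500794 0.21516242 0.075     ]
awl [0.51052317 0.21542742 0.01      ]
die [ 0.5592964  -0.22890234  0.025     ]
time: 0.6
ee_pos: [0.3491, -0.3457, 0.2499]
tcp_rot: [0.989, 1.335, -0.989]
contact_force: [0.6, -1.0, 0.0]
gripper_width: 0.142
{'time': 0.6, 'qpos': array([-7.80388903e-01,  6.24818912e-02, -1.10752311e-01,  1.39811918e+00,
        1.01950752e-05,  2.06581490e+00]), 'joint_vel': array([ 1.01775929e+00, -4.62048498e-02, -4.63755717e-02, -7.62540253e-03,
        2.50944462e-04,  1.00623267e+00]), 'joint_torque': array([-6.84859246e+00, -4.10587656e+01,  3.48008394e+01,  6.25921860e-01,
       -2.39179528e-02, -1.06558587e+00]), 'ee_pos': array([ 0.3491404 , -0.34565597,  0.2498636 ]), 'tcp_rot': array([ 0.98905186,  1.33514424, -0.98890351]), 'contact_force': array([ 0.59655341, -0.99498113,  0.0377287 ]), 'ft_torque': array([-0.02067659, -0.04256473,  0.03777869]), 'gripper_width': 0.142081499856344}
```

```bash
python3 -m jog '{"turn":[[0,0,9],[0,0,18],[0,0,27],[0,0,36],[0,0,45],[0,0,54],[0,0,63],[0,0,73],[0,0,73],[0,0,73],[0,0,73],[0,0,73]],"dp":[[2.7,4.2,0],[5.5,8.4,0],[8.2,12.6,0],[11,16.8,-1],[13.7,21,-2],[16.4,25.2,-3],[19.2,29.4,-4],[22,33.6,-5],[24.7,37.8,-6],[27.4,42,-7],[27.4,42,-7],[27.4,42,-7]],"gripper":[0,0,0,0,0,0,0,0,0,0,0,0]}'
python3 - <<'E'
from h import *
st=status.sense();print(st['qpos'])
snap('wrist','w1.png');snap('side','s1.png')
E
```

```text
time: 2.1
ee_pos: [0.6215, 0.0728, 0.1797]
tcp_rot: [-0.0, 1.572, -0.001]
contact_force: [0.9, 0.0, 0.0]
gripper_width: -0.002
[ 1.16682604e-01  3.25942443e-01  5.82415754e-02  1.30467617e+00
 -3.13203795e-04  1.68796025e+00]
```

View pics/w1.png

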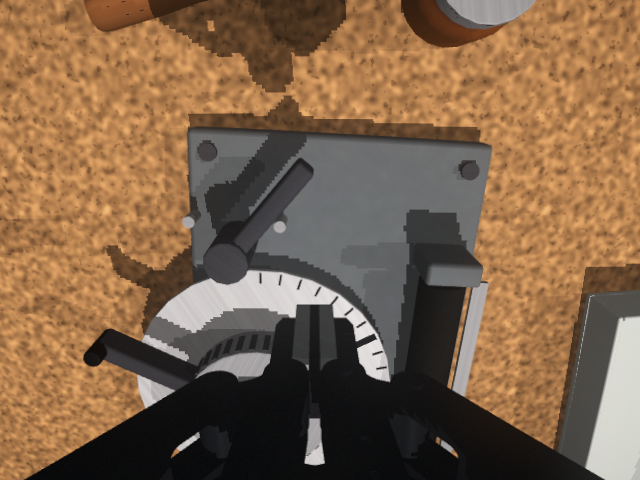

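View pics/s1.png

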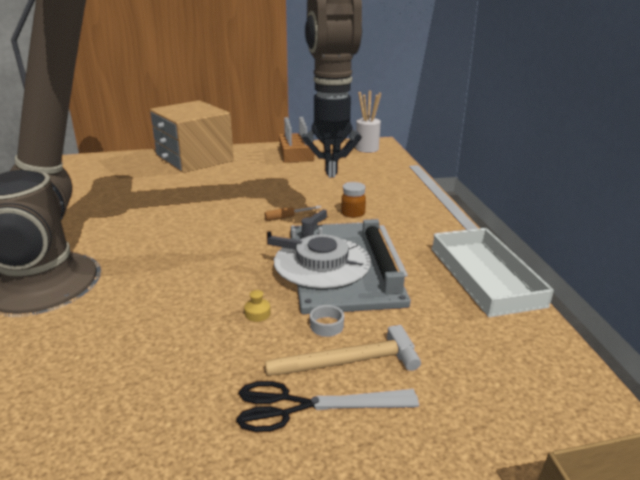

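In the wrist view the lock hub is at (228,262) and its lever tip at (303,170). The free side next to the lever, near the pins at (280,227), is clear.

Run:
```python
from h import *
s=load('w1.png'); print(status.sense()['ee_pos'], status.sense()['time'])
h=onz(s,[(228,262)],.068)[0]; t=onz(s,[(303,170)],.065)[0]; print(h,t,np.linalg.norm((t-h)[:2]),np.arctan2(*(t-h)[1::-1]))
m=onz(s,[(358,342),(384,335)],.034); print(m, np.arctan2(m[:,1]+.0562,m[:,0]-.581), np.hypot(m[:,1]+.0562,m[:,0]-.581))
print(onz(s,[(97,352)],.078))
```

```text
[0.62156913 0.07194673 0.18063646] 2.2
[0.57037055 0.06279288 0.068     ] [0.61565485 0.11729127 0.065     ] 0.07085719129375509 0.8774785746468282
[[ 0.65393829 -0.01437244  0.034     ]
 [ 0.6727297  -0.00851838  0.034     ]] [0.52067999 0.47936634] [0.08408055 0.10338218]
[[0.48486843 0.00543061 0.078     ]]
```

```bash
python3 -m jog '{"turn":[[0,0,0],[0,0,0],[0,0,0],[0,0,0],[0,0,0],[0,0,0]],"dp":[[0.8,0.7,0],[0.8,0.7,-4],[0.8,0.7,-8],[0.8,0.7,-11.8],[0.8,0.7,-11.8],[0.8,0.7,-11.8]],"gripper":[0,0,0,0,0,0]}'
python3 - <<'E'
from h import *
snap('wrist','w2.png');s=snap('side','s2.png');cv2.imwrite('pics/s2z.png',cv2.resize(s['image'][150:320,230:430],None,fx=3.5,fy=3.5,interpolation=cv2.INTER_CUBIC))
E
```

```text
time: 2.95
ee_pos: [0.631, 0.0798, 0.064]
tcp_rot: [0.001, 1.569, -0.001]
contact_force: [0.7, -0.1, 0.4]
gripper_width: -0.0
```

View pics/w2.png

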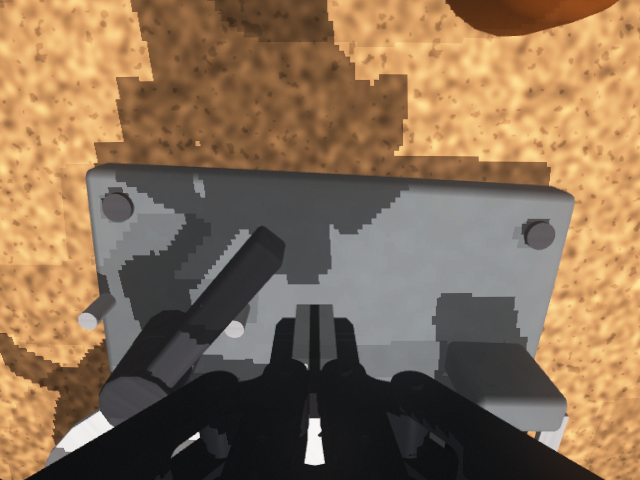

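View pics/s2z.png

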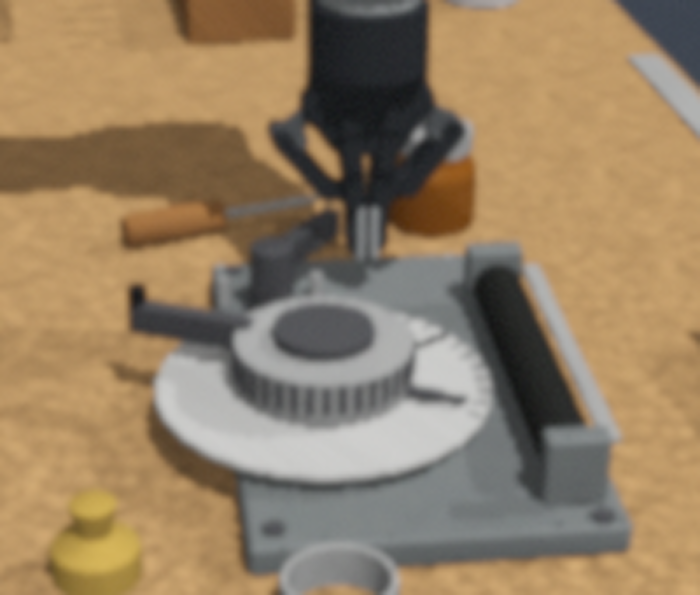

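Run:
```python
from h import *
print(status.sense()['ee_pos'],status.sense()['contact_force'])
p=np.array([.568,.061]);now=status.sense()['ee_pos'][:2]
for th in np.linspace(.82,2.22,13):
    u=np.array([np.cos(th),np.sin(th)]);t=np.array([-u[1],u[0]])
    d=.006+.0145*abs(t[0])+.011*abs(t[1])
    q=p+.052*u-d*t; print(round(th,2),((q-now)*100).round(1),q.round(3))
```

```text
[0.6314648  0.07992767 0.06474734] [0.63681176 0.10155229 0.21849808]
0.82 [-1.   0.3] [0.621 0.083]
0.94 [-1.3  0.9] [0.618 0.089]
1.05 [-1.7  1.4] [0.615 0.094]
1.17 [-2.1  2. ] [0.61 0.1 ]
1.29 [-2.7  2.5] [0.605 0.104]
1.4 [-3.3  2.9] [0.598 0.109]
1.52 [-4.   3.2] [0.592 0.112]
1.64 [-4.6  3.4] [0.586 0.114]
1.75 [-5.1  3.6] [0.58  0.116]
1.87 [-5.7  3.8] [0.575 0.117]
1.99 [-6.3  3.8] [0.569 0.118]
2.1 [-6.9  3.8] [0.562 0.118]
2.22 [-7.6  3.7] [0.556 0.117]
```

```bash
python3 -m jog '{"turn":[[0,0,0],[0,0,0],[0,0,0],[0,0,0],[0,0,0],[0,0,0],[0,0,0],[0,0,0],[0,0,0],[0,0,0]],"dp":[[-0.5,0.2,-0.4],[-1,0.3,-0.4],[-1.3,0.9,-0.4],[-1.7,1.4,-0.4],[-2.1,2,-0.4],[-2.7,2.5,-0.4],[-3.3,2.9,-0.4],[-4,3.2,-0.4],[-4,3.2,-0.4],[-4,3.2,-0.4]],"gripper":[0,0,0,0,0,0,0,0,0,0]}'
python3 - <<'E'
from h import *
snap('wrist','w3.png')
E
```

```text
time: 4.3
ee_pos: [0.5893, 0.1123, 0.058]
tcp_rot: [0.001, 1.572, 0.0]
contact_force: [0.0, 0.5, -0.5]
gripper_width: 0.001
```

View pics/w3.png

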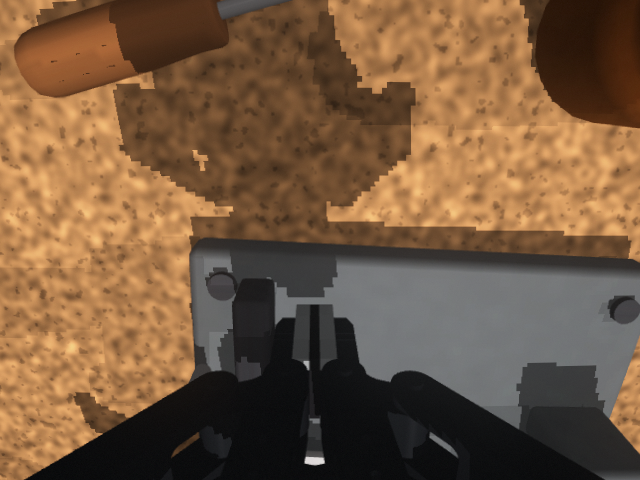

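```bash
python3 -m jog '{"turn":[[0,0,0],[0,0,0],[0,0,0],[0,0,0],[0,0,0]],"dp":[[-0.6,0.2,0],[-1.1,0.4,0],[-1.7,0.6,0],[-2.1,0.6,0],[-2.1,0.6,0]],"gripper":[0,0,0,0,0]}'
python3 -m jog '{"turn":[[0,0,0],[0,0,0],[0,0,0]],"dp":[[-0.3,0,0],[-0.5,0,0],[-0.5,0,0]],"gripper":[0,0,0]}'
python3 -m jog '{"turn":[[0,0,0],[0,0,0]],"dp":[[-0.2,0,0],[-0.2,0,0]],"gripper":[0,0]}'
python3 - <<'E'
from h import *
snap('wrist','w4.png')
E
```

```text
time: 4.97
ee_pos: [0.5683, 0.1181, 0.0584]
tcp_rot: [0.001, 1.572, -0.0]
contact_force: [0.2, -0.4, 1.2]
gripper_width: -0.004
time: 5.35
ee_pos: [0.5637, 0.1179, 0.0583]
tcp_rot: [0.001, 1.571, -0.001]
contact_force: [1.1, -0.1, 0.8]
gripper_width: 0.001
time: 5.6
ee_pos: [0.5618, 0.1179, 0.0582]
tcp_rot: [0.001, 1.571, -0.001]
contact_force: [2.6, -0.6, -0.6]
gripper_width: 0.002
```

View pics/w4.png

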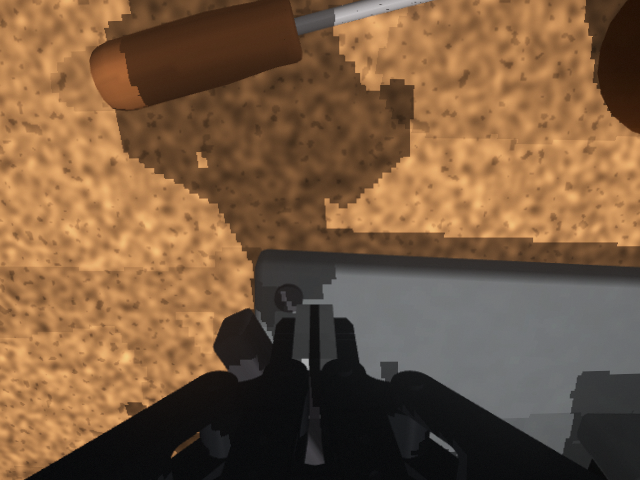

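```bash
for i in 1 2 3 ; do python3 -m jog '{"turn":[[0,0,0],[0,0,0]],"dp":[[-0.15,-0.03,0],[-0.15,-0.03,0]],"gripper":[0,0]}' | grep -E 'ee_pos|force'; done
```

```text
ee_pos: [0.5604, 0.1176, 0.0583]
contact_force: [2.2, 0.5, 0.2]
ee_pos: [0.5588, 0.1173, 0.0583]
contact_force: [1.6, -0.4, 0.4]
ee_pos: [0.5573, 0.117, 0.0583]
contact_force: [2.4, -0.4, 0.0]
```

```bash
python3 -m jog '{"turn":[[0,0,0],[0,0,0]],"dp":[[-0.15,-0.03,0],[-0.15,-0.03,0]],"gripper":[0,0]}' | grep -E 'ee_pos|force';python3 -m jog '{"turn":[[0,0,0],[0,0,0]],"dp":[[-0.15,-0.03,0],[-0.15,-0.03,0]],"gripper":[0,0]}' | grep -E 'ee_pos|force'
python3 - <<'E'
from h import *
s=snap('top','t5.png');cv2.imwrite('pics/t5z.png',cv2.resize(s['image'][165:300,240:410],None,fx=4.4,fy=4.4,interpolation=cv2.INTER_CUBIC))
E
```

```text
ee_pos: [0.5558, 0.1167, 0.0583]
contact_force: [1.7, -0.3, 0.6]
ee_pos: [0.5543, 0.1164, 0.0583]
contact_force: [0.7, 0.2, 0.1]
```

View pics/t5z.png

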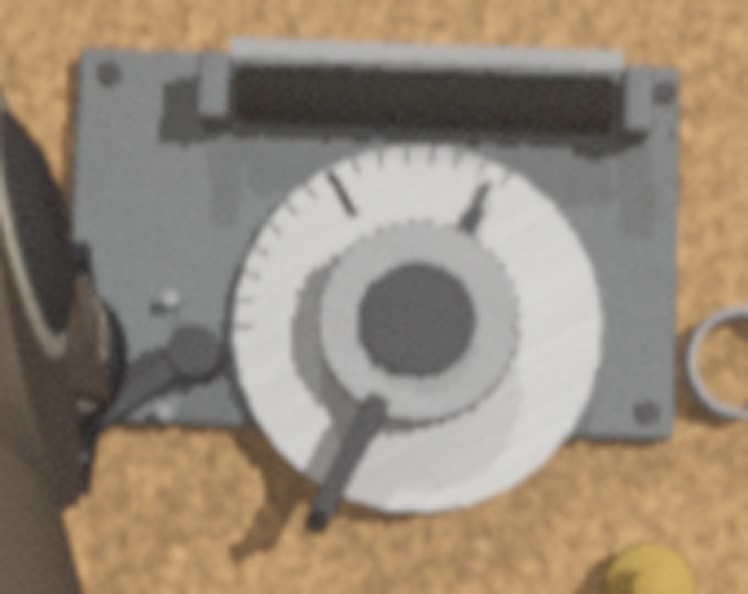

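```bash
python3 -m jog '{"turn":[[0,0,0],[0,0,0]],"dp":[[-0.15,-0.05,0],[-0.15,-0.05,0]],"gripper":[0,0]}' | grep -E 'ee_pos|force';python3 -m jog '{"turn":[[0,0,0],[0,0,0]],"dp":[[-0.15,-0.05,0],[-0.15,-0.05,0]],"gripper":[0,0]}' | grep -E 'ee_pos|force'
```

```text
ee_pos: [0.5529, 0.1159, 0.0583]
contact_force: [2.2, -0.1, 0.0]
ee_pos: [0.5515, 0.1154, 0.0583]
contact_force: [3.1, 0.5, -0.1]
```

```bash
python3 -m jog '{"turn":[[0,0,0],[0,0,0]],"dp":[[-0.15,-0.07,0],[-0.15,-0.07,0]],"gripper":[0,0]}' | grep -E 'ee_pos|force';python3 -m jog '{"turn":[[0,0,0],[0,0,0]],"dp":[[-0.15,-0.07,0],[-0.15,-0.07,0]],"gripper":[0,0]}' | grep -E 'ee_pos|force'
```

```text
ee_pos: [0.5513, 0.1152, 0.0585]
contact_force: [6.5, 1.2, -3.2]
ee_pos: [0.551, 0.115, 0.0587]
contact_force: [10.7, 3.7, -5.7]
```

```bash
python3 -m jog '{"turn":[[0,0,0],[0,0,0],[0,0,0],[0,0,0],[0,0,0],[0,0,0],[0,0,0],[0,0,0],[0,0,0]],"dp":[[0.7,0.2,0],[1.5,0.2,0],[1.5,0.2,4],[1.5,0.2,8],[-1,-5,8],[-4,-10,8],[-4,-10,4],[-4,-10,0.5],[-4,-10,0.5]],"gripper":[0,0,0,0,0,0,0,0,0]}'
python3 - <<'E'
from h import *
snap('wrist','w6.png');s=snap('side','s6.png');cv2.imwrite('pics/s6z.png',cv2.resize(s['image'][150:320,230:430],None,fx=3.5,fy=3.5,interpolation=cv2.INTER_CUBIC))
print(status.sense()['ee_pos'])
E
```

```text
time: 9.07
ee_pos: [0.506, 0.0136, 0.0609]
tcp_rot: [0.001, 1.577, -0.001]
contact_force: [-0.3, 0.0, -0.2]
gripper_width: 0.002
[0.50859807 0.01395252 0.0639061 ]
```

View pics/w6.png

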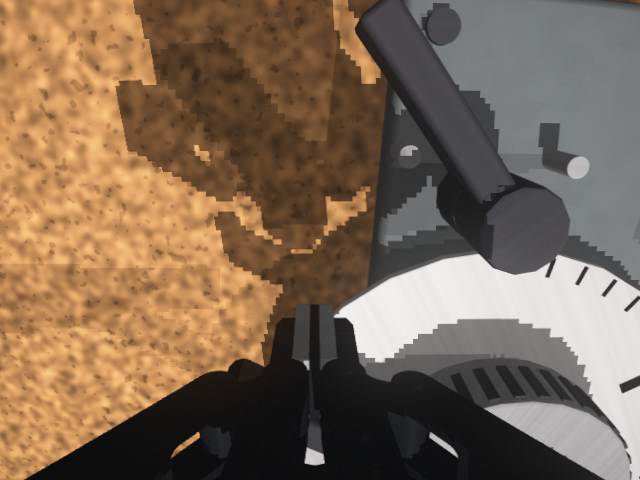

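View pics/s6z.png

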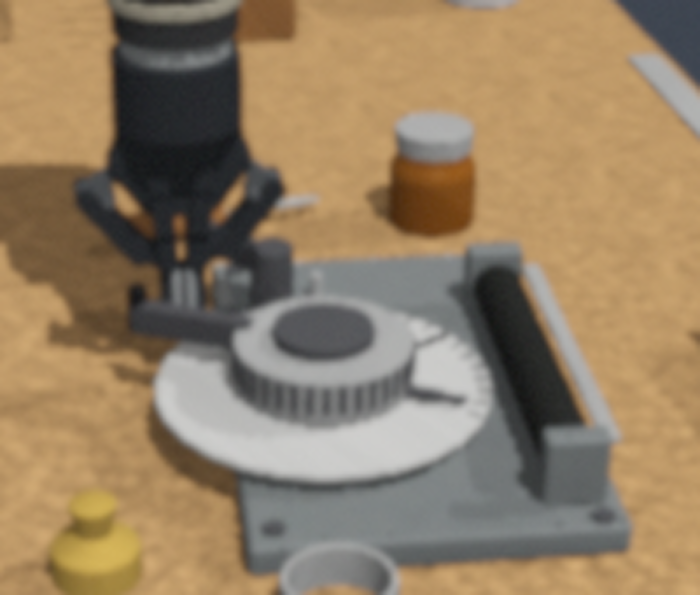

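Run:
```python
from h import *
st=status.sense();p=np.array([.581,-.0562]);now=st['ee_pos'][:2];print(now)
for f in np.linspace(-.476,.487,11):
    u=-np.array([np.cos(f),np.sin(f)]);t=np.array([-u[1],u[0]])
    d=.006+.0145*abs(t[0])+.011*abs(t[1])
    q=p+.095*u-d*t; print(round(f,3),((q-now)*100).round(2),q.round(3))
```

```text
[0.50859807 0.01395252]
-0.476 [-0.18 -0.67] [0.507 0.007]
-0.38 [-0.78 -1.49] [ 0.501 -0.001]
-0.283 [-1.3  -2.38] [ 0.496 -0.01 ]
-0.187 [-1.73 -3.33] [ 0.491 -0.019]
-0.091 [-2.06 -4.33] [ 0.488 -0.029]
0.006 [-2.27 -5.36] [ 0.486 -0.04 ]
0.102 [-2.4  -6.15] [ 0.485 -0.048]
0.198 [-2.46 -6.96] [ 0.484 -0.056]
0.294 [-2.45 -7.79] [ 0.484 -0.064]
0.391 [-2.37 -8.63] [ 0.485 -0.072]
0.487 [-2.21 -9.47] [ 0.487 -0.081]
```

```bash
python3 -m jog '{"turn":[[0,0,0],[0,0,0],[0,0,0],[0,0,0],[0,0,0],[0,0,0],[0,0,0],[0,0,0],[0,0,0],[0,0,0],[0,0,0],[0,0,0]],"dp":[[-0.2,-0.3,0],[-0.2,-0.7,0],[-0.5,-1.1,0],[-0.8,-1.5,0],[-1,-1.9,0],[-1.3,-2.4,0],[-1.5,-2.9,0],[-1.7,-3.3,0],[-1.9,-3.8,0],[-2.1,-4.3,0],[-2.2,-4.8,0],[-2.2,-4.8,0]],"gripper":[0,0,0,0,0,0,0,0,0,0,0,0]}'
python3 - <<'E'
from h import *
snap('wrist','w7.png');s=snap('side','s7.png');cv2.imwrite('pics/s7z.png',cv2.resize(s['image'][150:320,230:430],None,fx=3.5,fy=3.5,interpolation=cv2.INTER_CUBIC))
s=snap('top','t7.png');cv2.imwrite('pics/t7z.png',cv2.resize(s['image'][165:300,240:410],None,fx=4.4,fy=4.4,interpolation=cv2.INTER_CUBIC))
E
```

```text
time: 10.68
ee_pos: [0.4858, -0.0347, 0.0631]
tcp_rot: [0.001, 1.572, -0.002]
contact_force: [0.7, -0.1, -0.4]
gripper_width: 0.0
```

View pics/t7z.png

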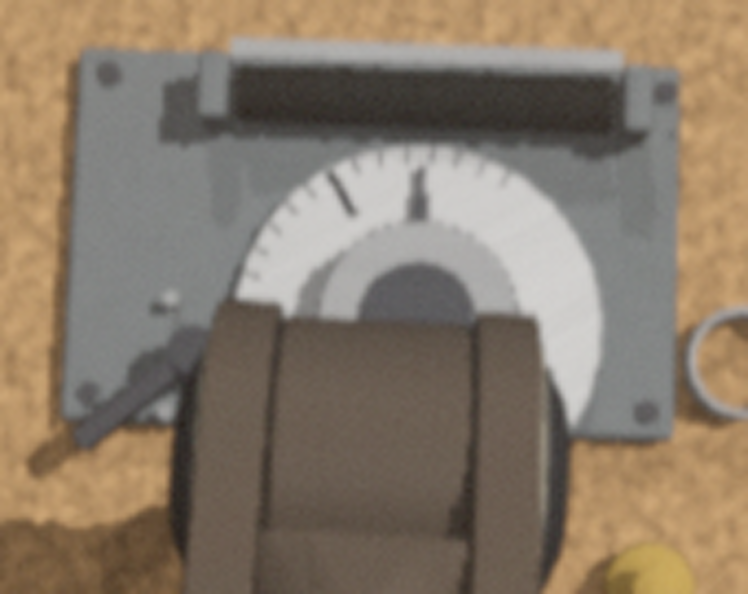

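View pics/s7z.png

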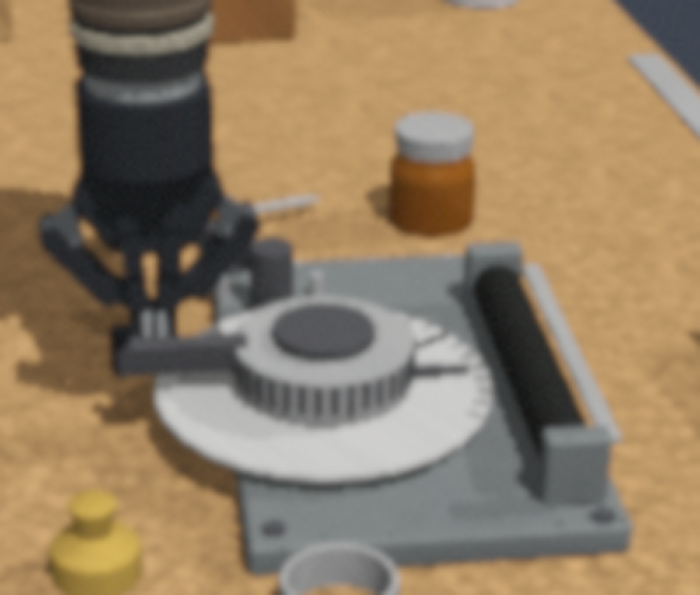

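```bash
python3 -c "
from m import *
c=np.array([.581,-.0562])
q=Z([[419,170]],.038)[0]-c;print(np.hypot(*q),np.arctan2(q[1],q[0]))"
python3 -m jog '{"turn":[[0,0,0],[0,0,0],[0,0,0],[0,0,0],[0,0,0],[0,0,0],[0,0,0],[0,0,0],[0,0,0]],"dp":[[-0.1,-0.5,0],[-0.1,-1,0],[-0.1,-1.5,0],[-0.1,-2,0],[-0.1,-2.4,0],[-0.1,-2.8,0],[-0.1,-3.2,0],[-0.1,-3.4,0],[-0.1,-3.4,0]],"gripper":[0,0,0,0,0,0,0,0,0]}'
python3 - <<'E'
from h import *
s=snap('top','t8.png');cv2.imwrite('pics/t8z.png',cv2.resize(s['image'][165:300,240:410],None,fx=4.4,fy=4.4,interpolation=cv2.INTER_CUBIC))
E
```

```text
0.0838715014857924 -0.03264176364775187
time: 11.95
ee_pos: [0.4853, -0.0685, 0.0633]
tcp_rot: [0.0, 1.571, -0.002]
contact_force: [-0.7, 0.0, -0.1]
gripper_width: -0.001
```

View pics/t8z.png

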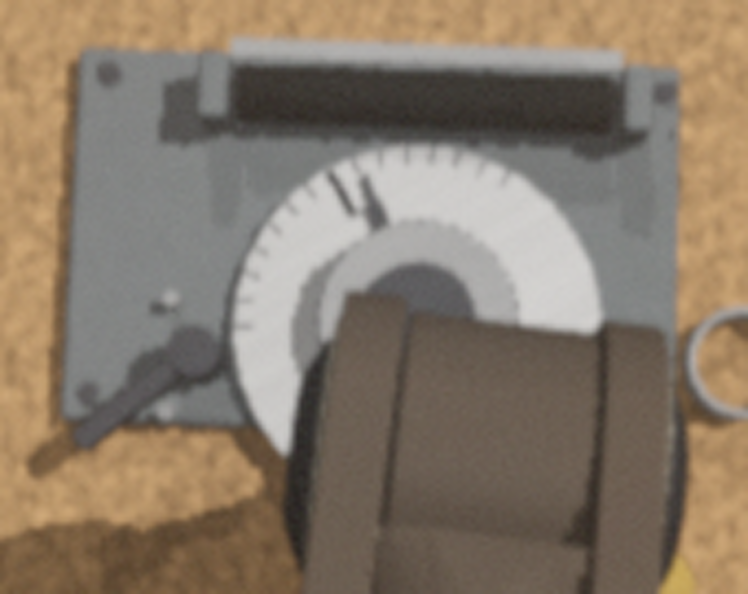

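```bash
python3 -c "
from m import *
c=np.array([.581,-.0562])
for p in ([366,178],[363,170]):
  q=Z([p],.038)[0]-c;print(np.hypot(*q),np.arctan2(q[1],q[0]))
s=load('t8.png')
im=s['image'][190:225,305:340]
cv2.imwrite('pics/t8zz.png',cv2.resize(im,None,fx=16,fy=16,interpolation=cv2.INTER_CUBIC))
"
```

```text
0.08406500285387415 0.31021833162392887
0.08869267404281994 0.31150272766012177
```

View pics/t8zz.png

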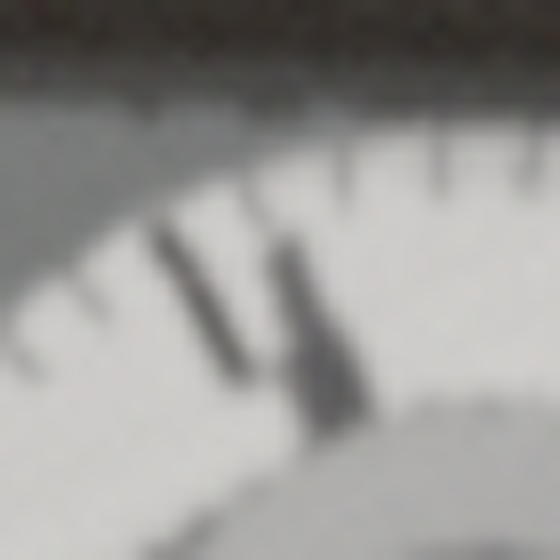

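```bash
python3 -m jog '{"turn":[[0,0,0],[0,0,0],[0,0,0],[0,0,0],[0,0,0]],"dp":[[0,-0.4,0],[0.1,-0.8,0],[0.1,-1.1,0],[0.1,-1.3,0],[0.1,-1.3,0]],"gripper":[0,0,0,0,0]}'
cat > look.py <<'E'
import sys
from h import *
n=sys.argv[1]
s=snap('top',n+'.png')
cv2.imwrite('pics/'+n+'zz.png',cv2.resize(s['image'][190:225,305:340],None,fx=16,fy=16,interpolation=cv2.INTER_CUBIC))
E
python3 look.py t9
```

```text
time: 12.62
ee_pos: [0.4864, -0.0814, 0.0632]
tcp_rot: [0.001, 1.571, -0.002]
contact_force: [0.5, 1.6, 0.0]
gripper_width: -0.002
```

View pics/t9zz.png

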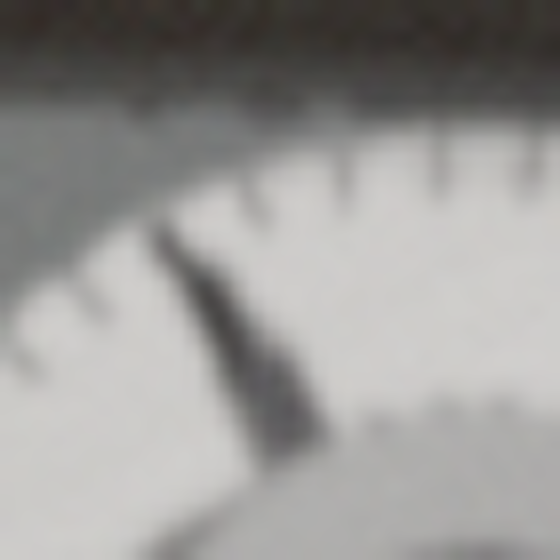

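```bash
python3 -m jog '{"turn":[[0,0,0],[0,0,0],[0,0,0]],"dp":[[0,-0.15,0],[0,-0.27,0],[0,-0.27,0]],"gripper":[0,0,0]}'
python3 look.py t10
```

```text
time: 13.05
ee_pos: [0.4865, -0.0838, 0.0633]
tcp_rot: [0.001, 1.571, -0.001]
contact_force: [0.8, 2.8, 0.5]
gripper_width: -0.002
```

View pics/t10zz.png

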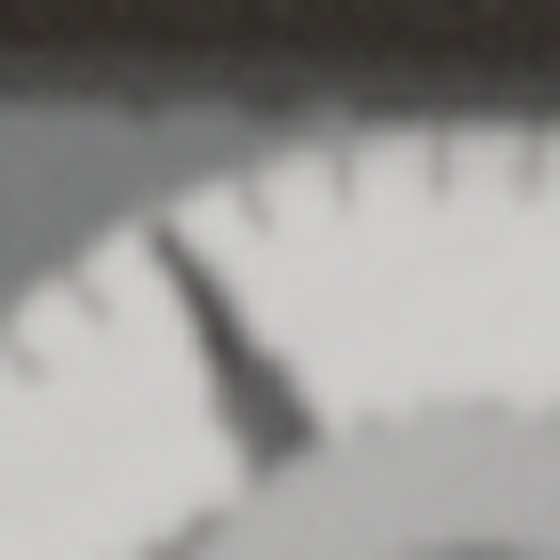

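```bash
python3 -m jog '{"turn":[[0,0,0],[0,0,0],[0,0,0],[0,0,0],[0,0,0],[0,0,0],[0,0,0],[0,0,0]],"dp":[[-0.2,0.6,0],[-0.3,1.2,0],[-0.3,2,0],[-0.3,3,0],[-0.3,4,3],[-0.3,5,8],[-0.3,5,8],[-0.3,5,8]],"gripper":[0,0,0,0,0,0,0,0]}'
python3 look.py t11
python3 - <<'E'
from h import *
s=snap('side','s11.png');cv2.imwrite('pics/s11z.png',cv2.resize(s['image'][210:310,270:390],None,fx=6,fy=6,interpolation=cv2.INTER_CUBIC))
s=load('t11.png');cv2.imwrite('pics/t11z.png',cv2.resize(s['image'][165:300,240:410],None,fx=4.4,fy=4.4,interpolation=cv2.INTER_CUBIC))
E
```

```text
time: 14.1
ee_pos: [0.4835, -0.0333, 0.1431]
tcp_rot: [0.0, 1.571, -0.0]
contact_force: [0.3, -0.0, 1.0]
gripper_width: -0.001
```

View pics/t11zz.png

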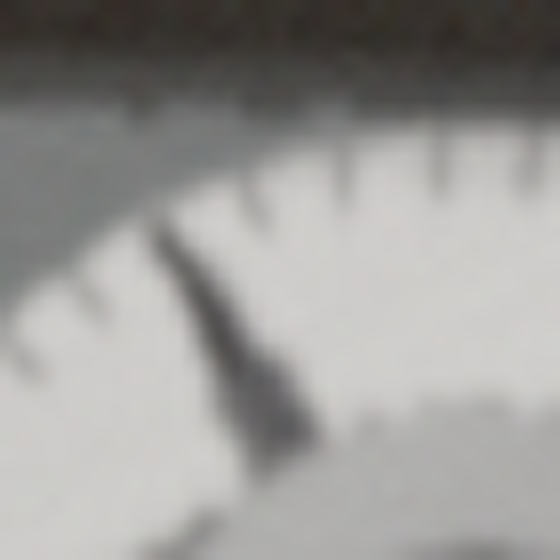

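View pics/s11z.png

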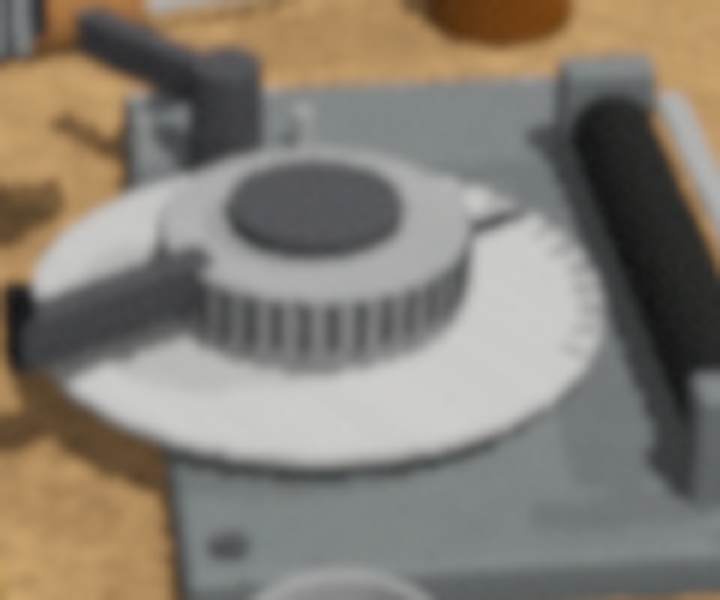

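View pics/t11z.png

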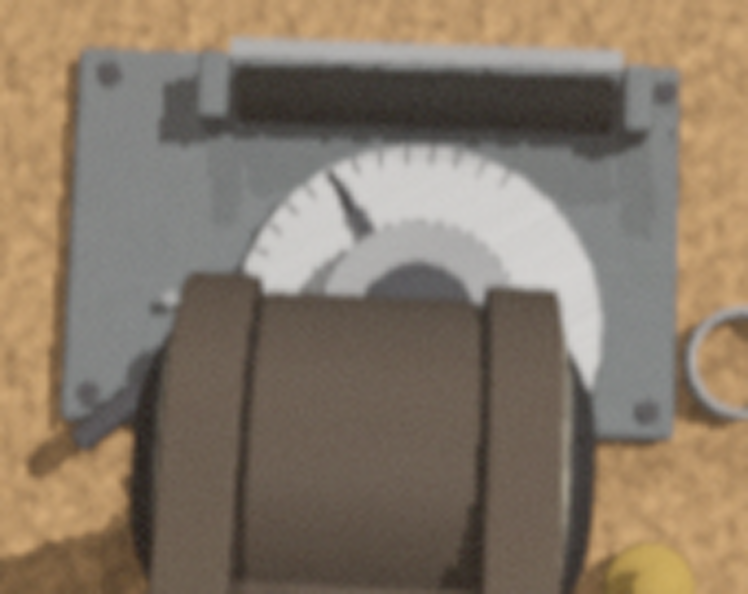

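The pointer lies over the long mark, forming one line from about (160,235) to (290,440) in the zoom, and the lock lever is still at its free stop. I'll check the alignment at higher resolution with the wrist camera.

```bash
python3 -m jog '{"turn":[[0,0,0],[0,0,0],[0,0,0],[0,0,0],[0,0,0],[0,0,0]],"dp":[[3,-1,3],[7,-2,5],[11,-4,5],[15,-5,5],[15,-5,5],[15,-5,5]],"gripper":[0,0,0,0,0,0]}'
python3 - <<'E'
from h import *
snap('wrist','w12.png')
E
```

```text
time: 14.95
ee_pos: [0.6325, -0.0837, 0.1918]
tcp_rot: [0.001, 1.574, -0.001]
contact_force: [0.3, -0.1, -0.5]
gripper_width: 0.001
```

View pics/w12.png

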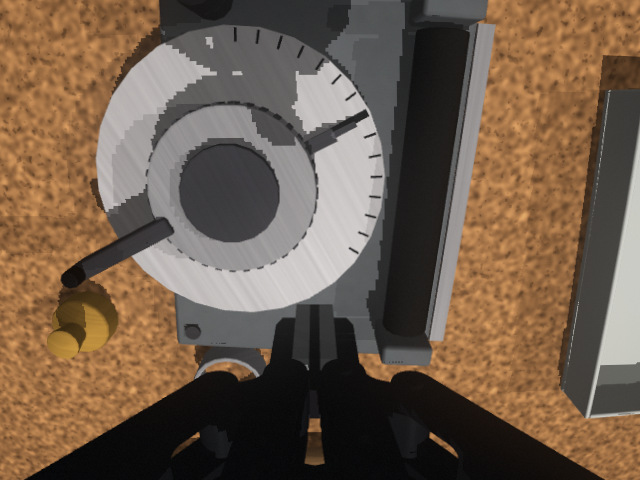

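Run:
```python
from h import *
s=load('w12.png');cv2.imwrite('pics/w12z.png',cv2.resize(s['image'][95:165,295:385],None,fx=8,fy=8,interpolation=cv2.INTER_NEAREST))
```

```text
(no output)
```

View pics/w12z.png

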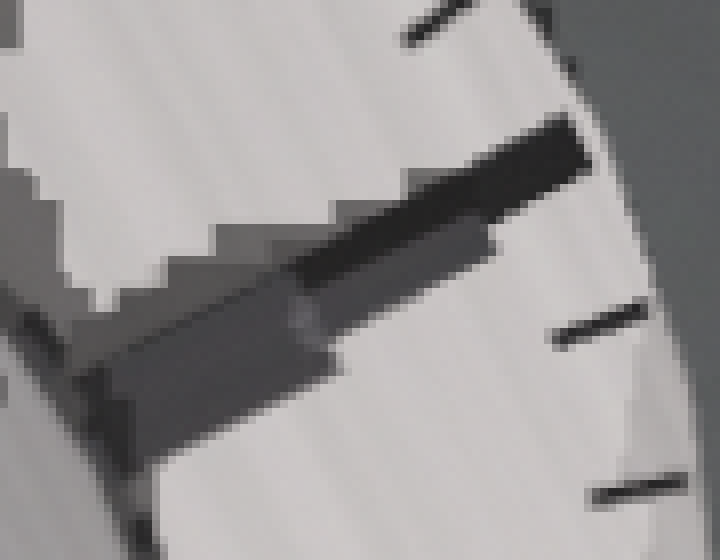

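Run:
```python
from h import *
s=load('w12.png'); f=lambda p:(np.array(p,float)+.5)/8-.5+[295,95]
def W(p,z): return onz(s,[f(q) for q in p],z)[:,:2]
print('ee',status.sense()['ee_pos'])
T=s['world_to_cam'];print('cam',-np.array(T)[:3,:3].T@np.array(T)[:3,3])
ax=W([(311,288),(577,141)],.034); tip=W([(487,232)],.038)[0]; base=W([(105,415)],.038)[0]
# ring centre from hub in same image
hub=onz(s,[(180,193),(279,193),(229,143),(229,242)],.072)[:,:2]; c=hub.mean(0); print(c,np.linalg.norm(hub[0]-hub[1]))
a=lambda v:np.arctan2(v[1],v[0])
for n,q in [('m0',ax[0]),('m1',ax[1]),('tip',tip),('base',base)]: print(n,q,np.hypot(*(q-c)),a(q-c))
d=(ax[1]-ax[0]);d/=np.linalg.norm(d);n=np.array([-d[1],d[0]]);print('tip offset mm',(tip-ax[0])@n*1e3,'base',(base-ax[0])@n*1e3,'axis dir',a(d),'ptr dir',a(tip-base))
```

```text
ee [ 0.6323107  -0.08354315  0.19254391]
cam [0.63347401 0.00165949 0.31492465]
[ 0.58286157 -0.05369103] 0.05830056307500935
m0 [ 0.64507265 -0.02086094] 0.07034226187999415 0.48557761193419074
m1 [ 0.66615673 -0.0093546 ] 0.09435996410602099 0.48913769554795355
tip [ 0.65879735 -0.01618856] 0.08469166323171763 0.45873232354634624
base [ 0.6284578  -0.03051988] 0.05114604962718501 0.4701711586292058
tip offset mm -2.473336223644626 base -0.5193138057702158 axis dir 0.499563758830954 ptr dir 0.441295741867316
```

The wrist view gives a finer reading: the pointer tip is about 2.5 mm clockwise of the mark axis. That is within tolerance, but I'll nudge it to centre it.

```bash
python3 -m jog '{"turn":[[0,0,0],[0,0,0],[0,0,0],[0,0,0],[0,0,0],[0,0,0],[0,0,0],[0,0,0],[0,0,0],[0,0,0]],"dp":[[-4,1,0],[-8,2,-1],[-12,2.8,-3],[-14.6,2.8,-5],[-14.6,2.8,-9],[-14.6,2.8,-12.9],[-14.6,1.8,-12.9],[-14.6,0.8,-12.9],[-14.6,0.4,-12.9],[-14.6,0.4,-12.9]],"gripper":[0,0,0,0,0,0,0,0,0,0]}'
python3 -c "
from h import *
print(status.sense()['ee_pos'])"
```

```text
time: 16.25
ee_pos: [0.4883, -0.0804, 0.0655]
tcp_rot: [0.001, 1.569, -0.002]
contact_force: [-0.3, 0.2, -0.6]
gripper_width: 0.003
[ 0.48831523 -0.08037998  0.06554065]
```

Target is y = -0.0862, so about 0.6 cm more.

```bash
python3 -m jog '{"turn":[[0,0,0],[0,0,0],[0,0,0],[0,0,0],[0,0,0]],"dp":[[-0.1,-0.2,-0.2],[-0.1,-0.4,-0.2],[-0.1,-0.5,-0.2],[-0.1,-0.6,-0.2],[-0.1,-0.6,-0.2]],"gripper":[0,0,0,0,0]}'
python3 look.py t13
```

```text
time: 16.88
ee_pos: [0.4866, -0.0855, 0.0623]
tcp_rot: [0.001, 1.571, -0.0]
contact_force: [0.5, 2.1, 0.5]
gripper_width: 0.002
```

View pics/t13zz.png

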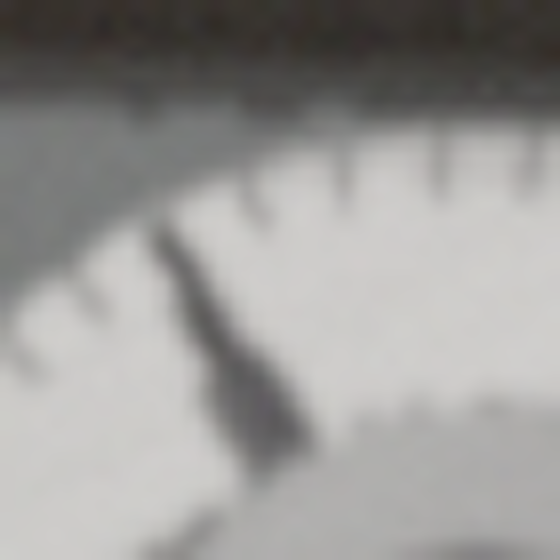

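```bash
python3 -m jog '{"turn":[[0,0,0],[0,0,0],[0,0,0],[0,0,0],[0,0,0],[0,0,0],[0,0,0],[0,0,0],[0,0,0],[0,0,0],[0,0,0]],"dp":[[-0.2,0.6,0],[-0.3,1.5,0],[-0.3,3,1],[-0.3,4,5],[0,8,9],[1.5,12,9],[2.3,16.6,9],[2.3,16.8,5],[2.3,16.8,2],[2.3,16.8,-0.1],[2.3,16.8,-0.1]],"gripper":[0,0,0,0,0,0,0,0,0,0,0]}'
python3 - <<'E'
from h import *
snap('wrist','w14.png');s=snap('top','t14.png');cv2.imwrite('pics/t14z.png',cv2.resize(s['image'][165:300,240:410],None,fx=4.4,fy=4.4,interpolation=cv2.INTER_CUBIC))
st=status.sense();print(st['ee_pos'])
p=np.array([.568,.061]);now=st['ee_pos'][:2]
for th in np.linspace(2.22,.82,13):
    u=np.array([np.cos(th),np.sin(th)]);t=np.array([-u[1],u[0]])
    d=.006+.0145*abs(t[0])+.011*abs(t[1])
    q=p+.052*u+d*t; print(round(th,2),((q-now)*100).round(1),q.round(3))
E
```

```text
time: 18.3
ee_pos: [0.5082, 0.0829, 0.0604]
tcp_rot: [-0.0, 1.574, -0.0]
contact_force: [0.3, 0.5, -0.5]
gripper_width: -0.001
[0.50980629 0.08282592 0.06237981]
2.22 [0.7 0.5] [0.517 0.088]
2.1 [1.1 1.1] [0.521 0.094]
1.99 [1.5 1.6] [0.525 0.099]
1.87 [2.1 2.1] [0.531 0.104]
1.75 [2.7 2.5] [0.537 0.108]
1.64 [3.4 2.9] [0.543 0.111]
1.52 [4.  3.1] [0.55  0.114]
1.4 [4.5 3.3] [0.555 0.116]
1.29 [5.1 3.5] [0.56  0.117]
1.17 [5.7 3.5] [0.567 0.118]
1.05 [6.3 3.5] [0.573 0.118]
0.94 [7.  3.4] [0.579 0.117]
0.82 [7.6 3.3] [0.586 0.115]
```

View pics/w14.png

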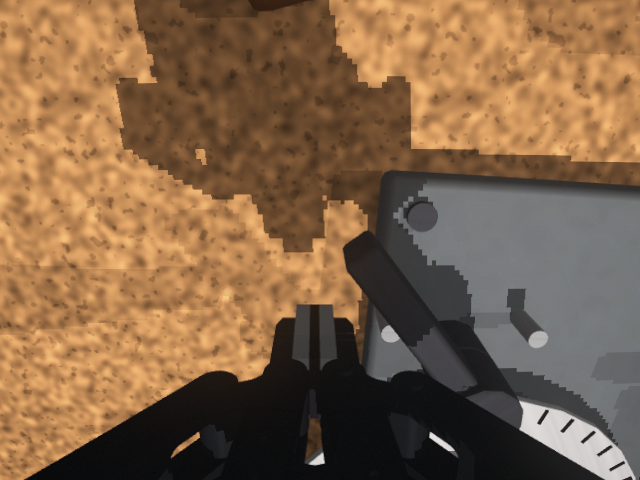

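View pics/t14z.png

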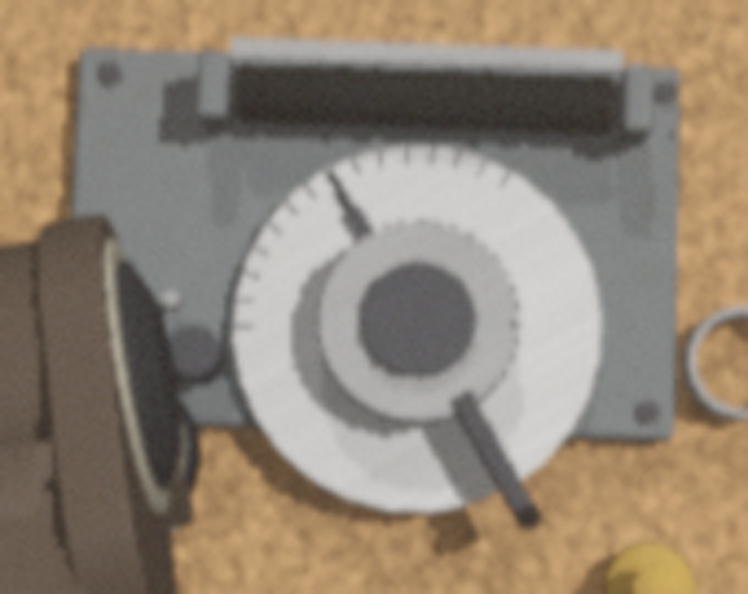

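```bash
python3 -m jog '{"turn":[[0,0,0],[0,0,0],[0,0,0],[0,0,0],[0,0,0],[0,0,0],[0,0,0],[0,0,0],[0,0,0],[0,0,0],[0,0,0],[0,0,0]],"dp":[[-0.2,0.8,-0.2],[0,1.2,-0.2],[0.4,1.5,-0.2],[0.7,1.8,-0.2],[1.2,2.3,-0.2],[1.9,2.9,-0.2],[2.6,3.3,-0.2],[3.3,3.7,-0.2],[4,3.9,-0.2],[4.6,4.1,-0.2],[4.6,4.1,-0.2],[4.6,4.1,-0.2]],"gripper":[0,0,0,0,0,0,0,0,0,0,0,0]}'
python3 - <<'E'
from h import *
snap('wrist','w15.png')
E
```

```text
time: 19.9
ee_pos: [0.5562, 0.1236, 0.0596]
tcp_rot: [0.001, 1.569, 0.0]
contact_force: [-0.3, -0.1, 0.5]
gripper_width: -0.002
```

View pics/w15.png

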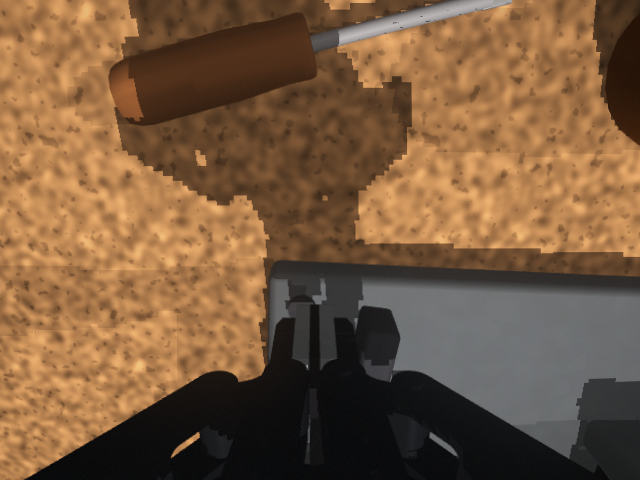

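```bash
python3 -m jog '{"turn":[[0,0,0],[0,0,0],[0,0,0],[0,0,0],[0,0,0]],"dp":[[0.7,0.2,0],[1.4,0.1,0],[2,0.1,0],[2.3,0,0],[2.3,0,0]],"gripper":[0,0,0,0,0]}'|grep -E 'ee_pos|force'
python3 -m jog '{"turn":[[0,0,0],[0,0,0],[0,0,0]],"dp":[[0.25,-0.05,0],[0.4,-0.1,0],[0.4,-0.1,0]],"gripper":[0,0,0]}'|grep -E 'ee_pos|force'
python3 - <<'E'
from h import *
snap('wrist','w16.png');s=snap('side','s16.png');cv2.imwrite('pics/s16z.png',cv2.resize(s['image'][150:320,230:430],None,fx=3.5,fy=3.5,interpolation=cv2.INTER_CUBIC))
E
```

```text
ee_pos: [0.5792, 0.1234, 0.0593]
contact_force: [0.2, -0.5, -0.2]
ee_pos: [0.5827, 0.1223, 0.0594]
contact_force: [-1.6, -0.3, -0.3]
```

View pics/w16.png

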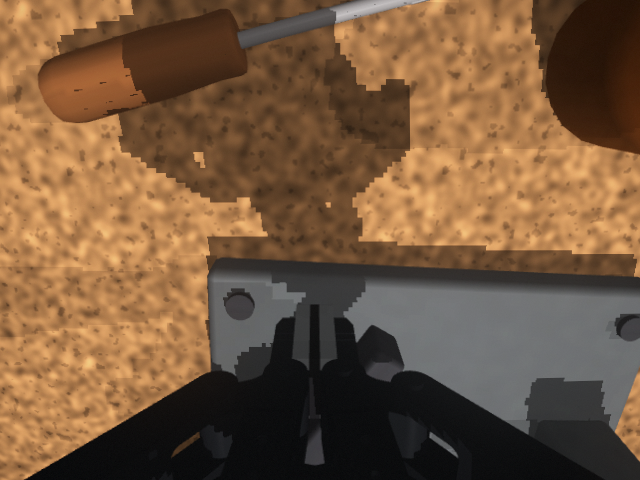

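Now I creep to the stop, watching the force.

```bash
for i in 1 ; do python3 -m jog '{"turn":[[0,0,0],[0,0,0],[0,0,0]],"dp":[[0.2,-0.05,0],[0.3,-0.1,0],[0.3,-0.1,0]],"gripper":[0,0,0]}'|grep -E 'ee_pos|force'
python3 -m jog '{"turn":[[0,0,0],[0,0,0],[0,0,0]],"dp":[[0.2,-0.05,0],[0.3,-0.1,0],[0.3,-0.1,0]],"gripper":[0,0,0]}'|grep -E 'ee_pos|force'; python3 -m jog '{"turn":[[0,0,0],[0,0,0]],"dp":[[0.15,-0.1,0],[0.15,-0.1,0]],"gripper":[0,0]}'|grep -E 'ee_pos|force'; done
```

```text
ee_pos: [0.5857, 0.1212, 0.0593]
contact_force: [-0.9, -0.1, 0.1]
ee_pos: [0.5887, 0.1203, 0.0593]
contact_force: [-1.2, 0.4, -1.0]
ee_pos: [0.5902, 0.1192, 0.0593]
contact_force: [-1.0, -0.2, -0.5]
```

```bash
python3 -m jog '{"turn":[[0,0,0],[0,0,0]],"dp":[[0.15,-0.07,0],[0.15,-0.07,0]],"gripper":[0,0]}'|grep -E 'ee_pos|force'; python3 -m jog '{"turn":[[0,0,0],[0,0,0]],"dp":[[0.15,-0.07,0],[0.15,-0.07,0]],"gripper":[0,0]}'|grep -E 'ee_pos|force'
python3 - <<'E'
from h import *
snap('wrist','w17.png');s=snap('side','s17.png');cv2.imwrite('pics/s17z.png',cv2.resize(s['image'][150:320,230:430],None,fx=3.5,fy=3.5,interpolation=cv2.INTER_CUBIC))
E
```

```text
ee_pos: [0.5916, 0.1185, 0.0593]
contact_force: [-1.4, -1.2, 0.1]
ee_pos: [0.5932, 0.1178, 0.0593]
contact_force: [-1.9, 0.5, -0.8]
```

View pics/w17.png

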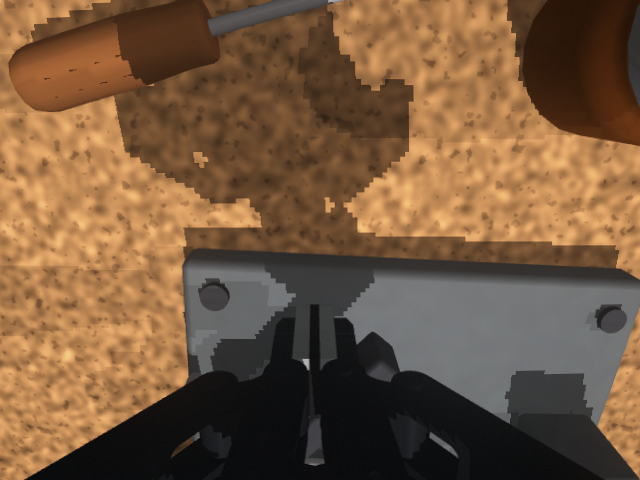

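View pics/s17z.png

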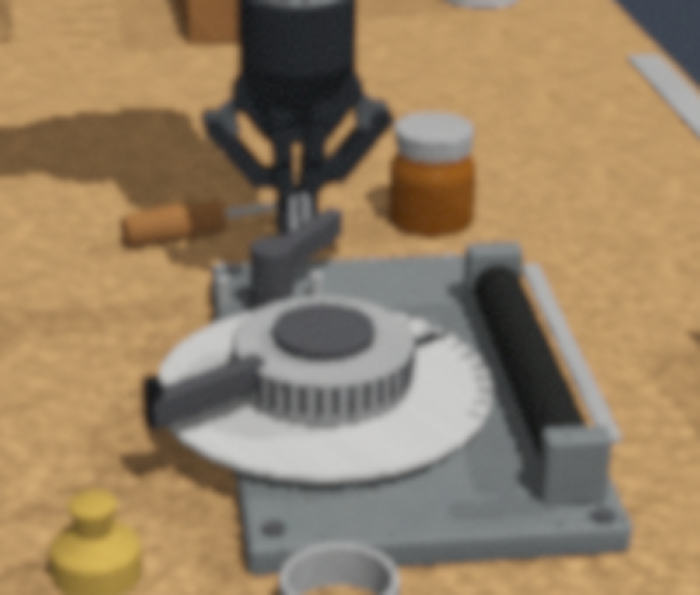

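```bash
python3 -m jog '{"turn":[[0,0,0],[0,0,0]],"dp":[[0.12,-0.1,0],[0.12,-0.1,0]],"gripper":[0,0]}'|grep -E 'ee_pos|force'; python3 -m jog '{"turn":[[0,0,0],[0,0,0]],"dp":[[0.12,-0.1,0],[0.12,-0.1,0]],"gripper":[0,0]}'|grep -E 'ee_pos|force'
```

```text
ee_pos: [0.5939, 0.1172, 0.0592]
contact_force: [-3.7, 2.2, 0.2]
ee_pos: [0.5941, 0.117, 0.0592]
contact_force: [-7.7, 5.0, 3.0]
```

```bash
python3 -m jog '{"turn":[[0,0,0],[0,0,0]],"dp":[[0.12,-0.1,0],[0.12,-0.1,0]],"gripper":[0,0]}'|grep -E 'ee_pos|force'
```

```text
ee_pos: [0.5943, 0.1168, 0.0591]
contact_force: [-11.9, 8.6, 3.2]
```

```bash
python3 -m jog '{"turn":[[0,0,0],[0,0,0]],"dp":[[0.12,-0.1,0],[0.12,-0.1,0]],"gripper":[0,0]}'|grep -E 'ee_pos|force'
```

```text
ee_pos: [0.5945, 0.1166, 0.0591]
contact_force: [-13.9, 11.0, 6.1]
```

The lever is at its stop, with force rising and no motion. I'll back off, lift clear and check.

```bash
python3 -m jog '{"turn":[[0,0,0],[0,0,0],[0,0,0],[0,0,0],[0,0,0],[0,0,0],[0,0,0],[0,0,0],[0,0,0],[0,0,0],[0,0,0]],"dp":[[-0.8,0.6,0],[-1.8,1.4,0],[-2,1.6,3],[-2,1.6,8],[1,-5,13],[4,-11,13],[4,-17,13],[4,-20,13],[4,-20,13],[4,-20,13],[4,-20,13]],"gripper":[0,0,0,0,0,0,0,0,0,0,0]}'
python3 - <<'E'
from h import *
s=snap('wrist','w18.png');cv2.imwrite('pics/w18z.png',cv2.resize(s['image'][95:165,295:385],None,fx=8,fy=8,interpolation=cv2.INTER_NEAREST))
E
```

```text
time: 25.02
ee_pos: [0.6378, -0.0848, 0.1894]
tcp_rot: [-0.001, 1.571, 0.001]
contact_force: [-0.2, 0.0, -0.2]
gripper_width: 0.002
```

View pics/w18.png

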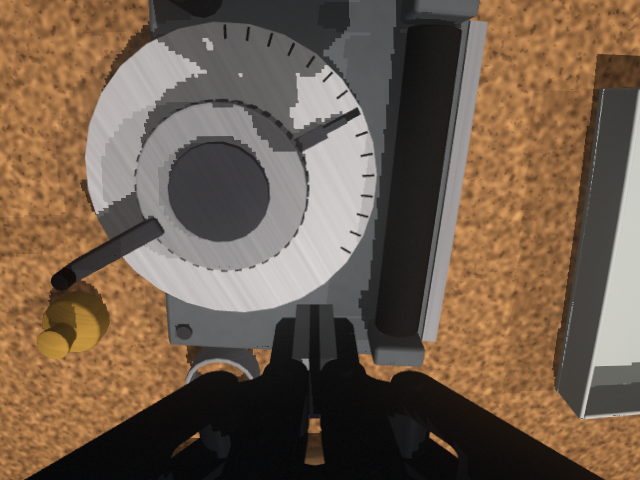

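Run:
```python
from h import *
s=load('w18.png');cv2.imwrite('pics/w18y.png',cv2.resize(s['image'][95:165,290:380],None,fx=8,fy=8,interpolation=cv2.INTER_NEAREST))
s=snap('side','s18.png');cv2.imwrite('pics/s18z.png',cv2.resize(s['image'][150:320,230:430],None,fx=3.5,fy=3.5,interpolation=cv2.INTER_CUBIC))
s=snap('top','t18.png')
```

```text
(no output)
```

View pics/w18y.png

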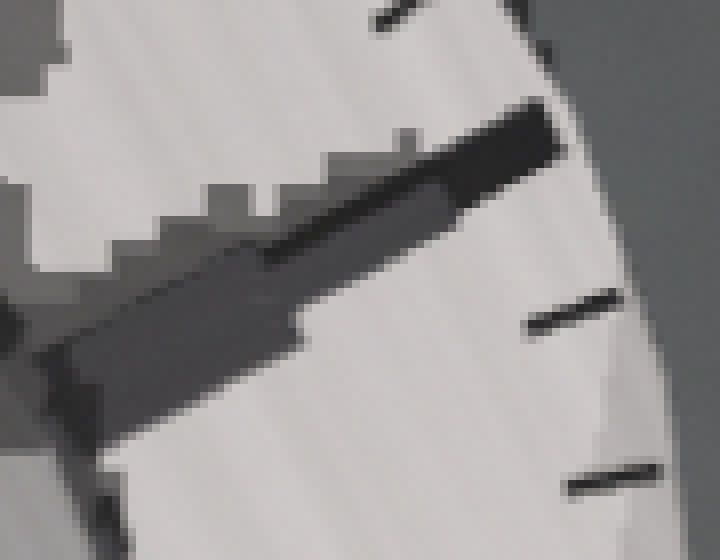

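View pics/t18.png

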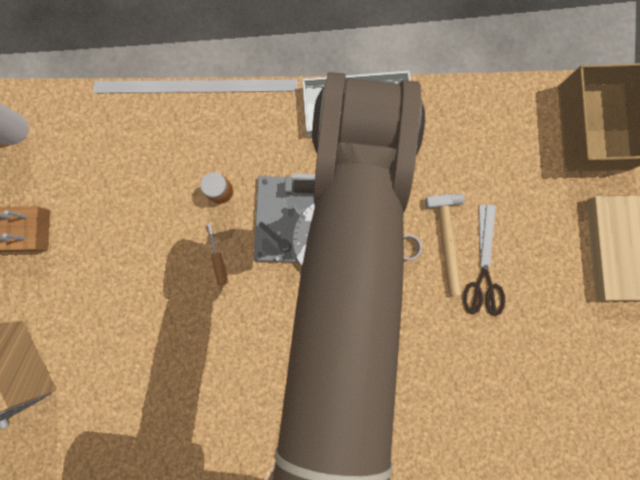

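```bash
python3 -c "
from h import *
s=status.sense();print(s['time'],s['contact_force'],np.abs(s['joint_vel']).max()); arm.close_job()"
```

```text
25.175 [-0.71791012  0.21884188 -0.67589129] 0.003021044302621348
the job is handed in; nothing more can be done
```

I finished the job and handed it in at 25.2 s of the 67 s limit. No verdict was reported, so what follows is from my own readings.

With the closed fingertips I did three things:
1. **Unlocked:** I swung the locking lever to its free stop. The last force reading there was about 13 N, against the 40 N limit.
2. **Set the ring:** I pushed the ring lever round at about 2–3 N until the pointer lay on the long mark.
3. **Locked:** I swung the locking lever back to its locked stop. The last force reading there was about 19 N.

Last checks:
- **Pointer:** it lies over the long mark, roughly 1 mm clockwise of its centre line in the final wrist view. The first try had looked exact from the top camera, but the closer wrist view put it about 2.5 mm off, so I nudged it once more while the lock was still free. That 1 mm is an estimate from the zoomed picture, scaled from the earlier measurement.
- **Lock lever:** it is back where it stood in the first top view.
- **Clear of everything:** the arm stood still above the skiver, with about 1 N on the force reading, which is its usual idle noise.
- **Bystanders:** the jar, awl, mallet, shears and die looked unmoved in the last top picture. The weight was hidden there by the arm, but the two wrist views show it in the same place.

Force was only read at the end of each move, so brief peaks in between were not seen. No check failed.

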